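# Reset the air-line bleed valve of an assembly bench

## Task

Reset the air-line bleed valve on the bench: take the red handwheel by its upright black revolving handle and turn it clockwise (seen from above) until it stops fully closed, then back it off exactly two full turns counter-clockwise, so that the handle stands at the yellow pointer again. The valve's spring winds it back if it is let go, so finish with the gripper still holding the handle steady there; do not disturb the tray, bottle and screwdriver.

Things in the scene. Friction and masses are not known exactly. Their poses are not given: they have to be found in the camera images.
- valve: Fixed brass valve on a 120 x 100 x 12 mm aluminium foot; 33 mm pipe along its y axis (nuts 42 mm; -77 to +117 mm), small face-up gauge 95 mm out on +y (top 77 mm high). Origin: on the bench under the wheel's axis, z up. Its +x points to the yellow pointer, an upright strip just outside the wheel's rim, 65 to 92 mm from the axis, top 114 mm above the bench.
- axle (a point): Centre of the red handwheel, on its vertical axis, 115 mm above the bench, in the mid-plane of the rim: a ring of 50 mm radius of 12 mm round bar, with three spokes; the hub and stem stand up 11 mm over this point. The wheel stays at this height as it turns.
- handle: Black upright cylinder, 24 mm in diameter, 60 mm long, revolving freely on a pin on the red wheel: grip it from above and lead it round in a circle without turning the gripper. Origin at its middle, 50 mm from the wheel's axis, 158 mm above the bench (spans 128 to 188 mm; the rim's top is at 121 mm). z up; its x and y turn with the loose sleeve and mean nothing.
- wheel (a joint): Handwheel angle, rad: 0 = fully closed on the hard stop, growing counter-clockwise (seen from above) as it opens; two turns = 12.566; end 18.85. At every whole turn the handle is at the yellow pointer (valve's +x). Starts 0.5 to 1.25 turns open. Spring to closed 0.012 N m/rad, friction 0.11 N m: up to 1.4 turns it stays put, at two turns it creeps back if let go. Takes 1 to 8 N at the handle.
- tray: Loose clear compartment tray of black clips, 160 x 130 x 28 mm, origin under its centre. Leave alone.
- oil_bottle: Loose yellow bottle with a red cap, 48 mm in diameter, 120 mm tall, origin under its centre. Leave alone.
- screwdriver: Loose screwdriver, about 160 mm long, lying along its x axis on the bench. Leave alone.
There are look-alikes about, which are no part of the job. There is more than one size of the valve; the job needs the largest.

How it is judged:
By the outcome, as a careful person would: the job done as asked, in the order asked, and still so for the second after the job is handed in, while the arm keeps its last pose, push and grip.
It also fails if it takes over 58 s, if anything falls off the work surface, if the arm or the gripper's body presses on something with over 40 N, if the wrist force passes 120 N, or if a joint passes its speed limit or range.

## Robot

A 6-joint arm with a two-finger parallel gripper is mounted at the origin on the work surface. World frame = base frame: x ahead of the robot, y to its left, z up, the work surface at z = 0. Lengths are in m, angles in degrees, forces in N, time in s.
With the tool pointing down it reaches from about 0.3 to 0.75 m from the base axis. Payload 8.5 kg.
Tool frame: the origin (TCP) lies on the centre line of the jaws, within the pads' length; the fingertips stand 25 mm ahead of it and the grasp point (between the pads) lies 6 mm ahead of it (arm.finger_overhang is the distance from the TCP to the fingertips, in m); z points along the fingers, y is the line along which they close (so a half turn about z gives the same grasp; the last joint's range is limited). The gripper opens to 88 mm and grips with 3 to 60 N. Pads are 18 mm wide; open, the fingers measure 123 mm over their backs; the gripper's body (75 mm by 187 mm) begins 45 mm behind the grasp point.
Start: joints at [58.31, 21.807, 74.336, -0, 83.858, -12.336], TCP at [0.182, 0.519, 0.264] pointing down, gripper open.
Joint ranges: [-178.18, 178.18], [-50.72, 133.34], [12.68, 142.11], [-81.47, 261.47], [9.98, 163.14], [-165.26, 165.26]. Speed limits (degrees/s): [136.94, 136.94, 180, 180, 180, 180].

## Interface

Orientations are given as a 3x3 rotation matrix whose columns are the frame's x, y, z axes.
In Python, from rig import read_state, imaging, arm gives the robot as it stands.
- The arm moves only by the tool step_arm, never from a script. Its argument "series" is a list that holds one entry, the list of rows, each a list of 7 numbers: the shift along the tool's x, y, z in mm, then the turn, a rotation vector about the tool's x, y, z in degrees, then the opening, from 0 (shut) to 1 (fully open). A call has exactly 8 rows; each row shifts and turns the commanded pose from where the row before left it, along the tool's axes as they then stand; what a row does not reach is not made up. A row lasts 1/8 s, in which the tool goes at most 62.5 mm and 10.7 degrees, less where a joint would pass 70% of its speed; a pose out of reach is approached as far as the arm can. A call with a gripper value outside its range is refused whole. The fingers move at their own pace and stop on an object; the grip force is fixed at half the most. Time passes only in rows, so rows that do not move let the fingers close, or fill a call up. It gives the time, the measured TCP pose, the force, the opening and the grip force at its end, in the units of the state.
- read_state(): the state, without advancing time (a new reading comes with each control period).
- imaging.grab_frame(name): name is "side" or "top" or "wrist"; returns a dict with "frame" (480x640x3 uint8, blue, green, red), "intrinsics" (3x3 intrinsics, pixels), "pose" (4x4, takes a point from camera to world coordinates). Camera axes: x right, y down, z forward; pixel columns grow to the right and rows downward; lengths in m; the calibration is good to about 2 mm. A picture is of the moment at which its call begins. There is no depth.
- arm.job_done(): hands the job in; it is judged then, once.
The state is a dict: "time_s": time; "qpos": joint angles; "joint_velocities": joint speeds; "effort": joint torques, N m; "tcp_pos": TCP position; "eef_rot": TCP orientation; "ft_force": force on the tool from outside, world axes, zero at the start; "wrist_torque": the same for the moment, N m; "grip_width": finger opening in m; "gripper_force": force on a finger pad.
Only numpy, scipy, OpenCV 4.12 (cv2) and the standard library are available. Lean on these libraries where they do the work, as an engineer would, in place of code of your own. Each camera call takes 0.05 s, during which the arm holds its last target. There are 200 camera calls.

## Working session

There is one attempt and no reset: what is moved stays moved. The work goes in short steps, Python scripts to look and compute and a tool call to move; the robot and the scene stay as the last step left them, time stands still between calls to the robot, and variables do not carry over. Pictures are saved under pics/ and viewed, at most 10 in all, crops included, and the job is handed in when it is done.

Besides the shell and the picture viewer there is one more tool, called after ">>>" as name(argument=value, ...) on one line, values as JSON. step_arm: Moves the arm, as the interface text tells. Its arguments: {"type":"object","properties":{"series":{"type":"array"}},"required":["series"]}

```bash
mkdir -p pics; python3 - <<'E'
from rig import read_state, imaging, arm
import cv2,numpy as np
s=read_state();print(s['time_s'],s['tcp_pos'],s['eef_rot'],s['grip_width'])
for n in ('top','side'):
    f=imaging.grab_frame(n);cv2.imwrite(f'pics/{n}0.png',f['frame']);print(n,f['intrinsics'],f['pose'].round(3))
    np.savez(f'pics/{n}0.npz',**f)
E
```

```text
0.0 [0.18214801 0.51868247 0.26315062] [[-9.43475406e-01  3.31441645e-01 -7.70506404e-04]
 [ 3.31442395e-01  9.43474622e-01 -1.25594297e-03]
 [ 3.10681435e-04 -1.44032979e-03 -9.99998914e-01]] 0.08843443741492865
top [[448.8451756    0.         318.82350921]
 [  0.         448.8451756  235.34875184]
 [  0.           0.           1.        ]] [[-0.021 -0.998  0.062  0.464]
 [-1.     0.02  -0.013  0.008]
 [ 0.012 -0.062 -0.998  1.161]
 [ 0.     0.     0.     1.   ]]
side [[531.26391874   0.         318.16682629]
 [  0.         531.26391874 236.18239682]
 [  0.           0.           1.        ]] [[ 0.715 -0.471  0.517 -0.082]
 [-0.699 -0.471  0.538 -0.571]
 [-0.01  -0.746 -0.666  0.838]
 [ 0.     0.     0.     1.   ]]
```

View pics/top0.png

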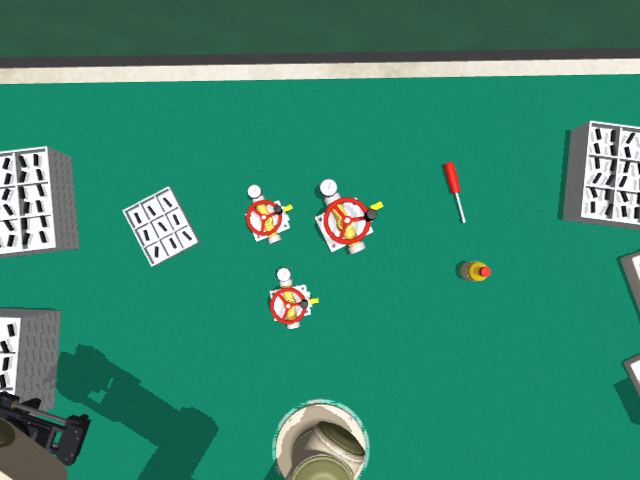

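View pics/side0.png

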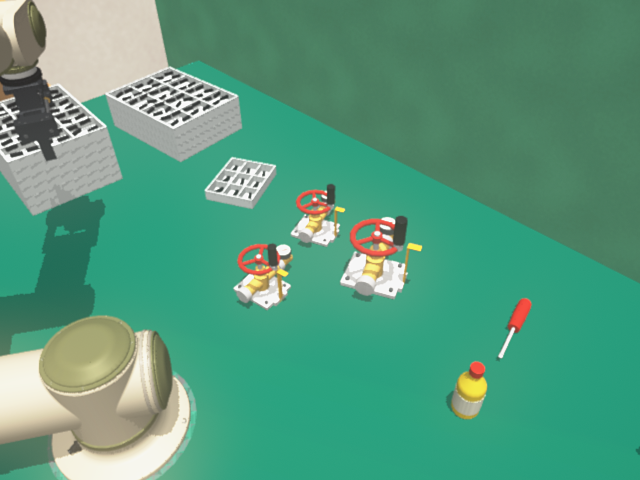

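The large valve is at about (347,220) in the top view. Its handle is near (372,214) and its pointer near (377,206). The two smaller valves are the look-alikes.

```bash
cat > h.py <<'E'
import numpy as np,cv2
def ray(f,uv,z):
    d=f['pose'][:3,:3]@np.linalg.solve(f['intrinsics'],[uv[0],uv[1],1.]);o=f['pose'][:3,3]
    return o+d*(z-o[2])/d[2]
def proj(f,p):
    R=f['pose'];c=R[:3,:3].T@(np.array(p)-R[:3,3]);q=f['intrinsics']@c;return q[:2]/q[2]
def blobs(f,lo,hi,box,amin=10):
    x0,y0,x1,y1=box;h=cv2.cvtColor(f['frame'],cv2.COLOR_BGR2HSV)[y0:y1,x0:x1]
    if lo[0]>hi[0]: m=cv2.inRange(h,(0,)+lo[1:],hi)|cv2.inRange(h,lo,(180,)+hi[1:])
    else: m=cv2.inRange(h,lo,hi)
    cs,_=cv2.findContours(m,cv2.RETR_EXTERNAL,cv2.CHAIN_APPROX_NONE)
    return [c+np.array([[[x0,y0]]]) for c in sorted(cs,key=cv2.contourArea,reverse=True) if cv2.contourArea(c)>=amin]
E
python3 - <<'E'
from h import *
for n,box in (('top',(305,165,395,265)),('side',(335,200,430,300))):
    f=dict(np.load(f'pics/{n}0.npz'))
    print(n)
    for nm,lo,hi in (('red',(172,140,90),(6,255,255)),('yel',(18,120,120),(32,255,255)),('blk',(0,0,0),(180,255,55))):
        for c in blobs(f,lo,hi,box)[:3]:
            P=np.array([ray(f,p[0],.115 if nm=='red' else .114 if nm=='yel' else .188)[:2] for p in c])
            (cx,cy),r=cv2.minEnclosingCircle(P.astype(np.float32))
            print(nm,cv2.contourArea(c),cv2.boundingRect(c),'world c',round(cx,4),round(cy,4),'r',round(r,4),'mean',P.mean(0).round(4))
E
```

```text
top
red 901.5 (324, 198, 46, 46) world c 0.5639 -0.0719 r 0.0554 mean [ 0.5643 -0.0766]
yel 88.0 (344, 226, 13, 13) world c 0.5344 -0.0785 r 0.0167 mean [ 0.5332 -0.079 ]
yel 77.5 (332, 209, 11, 21) world c 0.5672 -0.0484 r 0.025 mean [ 0.5677 -0.0508]
yel 45.5 (370, 202, 13, 8) world c 0.596 -0.1421 r 0.0145 mean [ 0.5964 -0.1425]
blk 17.0 (364, 212, 9, 9) world c 0.565 -0.1142 r 0.0103 mean [ 0.5627 -0.1116]
side
red 517.0 (350, 219, 47, 37) world c 0.562 -0.0713 r 0.0564 mean [ 0.5566 -0.0681]
yel 287.0 (363, 256, 22, 23) world c 0.4989 -0.1271 r 0.0326 mean [ 0.4967 -0.1223]
yel 73.5 (403, 243, 19, 39) world c 0.5524 -0.1636 r 0.0542 mean [ 0.5586 -0.158 ]
yel 46.0 (379, 243, 10, 8) world c 0.5495 -0.0996 r 0.0112 mean [ 0.5496 -0.0999]
```

```bash
python3 - <<'E'
from h import *
A=np.array([.563,-.0725])
f=dict(np.load('pics/top0.npz'))
for t in (70,90):
  for c in blobs(f,(0,0,0),(180,255,t),(355,195,390,235))[:2]:
    m=c[:,0].mean(0);p=ray(f,m,.18)[:2];print(t,cv2.boundingRect(c),m,p,p-A,np.linalg.norm(p-A),np.degrees(np.arctan2(*(p-A)[::-1])))
f=dict(np.load('pics/side0.npz'))
for t in (70,90):
  for c in blobs(f,(0,0,0),(180,255,t),(385,205,415,255))[:2]:
    x,y,w,h=cv2.boundingRect(c);m=(x+w/2,y+h/2);p=ray(f,m,.158)[:2];print(t,(x,y,w,h),p,p-A,np.linalg.norm(p-A),np.degrees(np.arctan2(*(p-A)[::-1])))
E
```

```text
70 (364, 212, 9, 9) [367.08695652 217.08695652] [ 0.56355158 -0.1122467 ] [ 0.00055158 -0.0397467 ] 0.03975053053594605 -89.20493083833446
90 (364, 209, 13, 12) [370.31481481 214.55555556] [ 0.56900251 -0.1195145 ] [ 0.00600251 -0.0470145 ] 0.04739613704184846 -82.72420074373098
70 (394, 220, 12, 22) [ 0.56855726 -0.1234324 ] [ 0.00555726 -0.0509324 ] 0.05123467937303825 -83.77306581017808
90 (392, 216, 15, 29) [ 0.56902117 -0.12181435] [ 0.00602117 -0.04931435] 0.049680573506115315 -83.03877296374348
```

>>> step_arm(series=[[[0,0,-5,0,0,-9.7,1],[0,0,-5,0,0,-9.7,1],[-45,-60,0,0,0,0,1],[-45,-60,0,0,0,0,1],[-45,-60,0,0,0,0,1],[-45,-60,0,0,0,0,1],[-45,-60,0,0,0,0,1],[0,0,0,0,0,0,1]]])

```text
time_s: 1.1
tcp_pos: [0.372, 0.2662, 0.2734]
eef_rot: [[-1.0, 0.005, -0.0], [0.005, 1.0, -0.001], [0.0, -0.001, -1.0]]
ft_force: [-0.0, 0.9, 1.4]
grip_width: 0.088
gripper_force: 0.0
```

>>> step_arm(series=[[[-25,-48,0,0,0,0,1],[-25,-48,0,0,0,0,1],[-25,-48,0,0,0,0,1],[-25,-48,0,0,0,0,1],[-25,-48,0,0,0,0,1],[-25,-48,0,0,0,0,1],[-25,-48,0,0,0,0,1],[-23,-50,0,0,0,-0.3,1]]])

```text
time_s: 2.1
tcp_pos: [0.5691, -0.1171, 0.2735]
eef_rot: [[-1.0, -0.007, -0.0], [-0.007, 1.0, 0.001], [0.0, 0.001, -1.0]]
ft_force: [0.5, 1.2, 0.3]
grip_width: 0.0881
gripper_force: 0.0
```

```bash
python3 - <<'E'
from rig import read_state, imaging
import cv2,numpy as np
f=imaging.grab_frame('wrist');cv2.imwrite('pics/w1.png',f['frame']);np.savez('pics/w1.npz',**f);print(f['pose'].round(3));print(read_state()['tcp_pos'])
E
```

```text
[[-0.007  0.957  0.29   0.494]
 [ 1.     0.006  0.003 -0.118]
 [ 0.001  0.29  -0.957  0.396]
 [ 0.     0.     0.     1.   ]]
[ 0.57081579 -0.12266046  0.27250919]
```

View pics/w1.png

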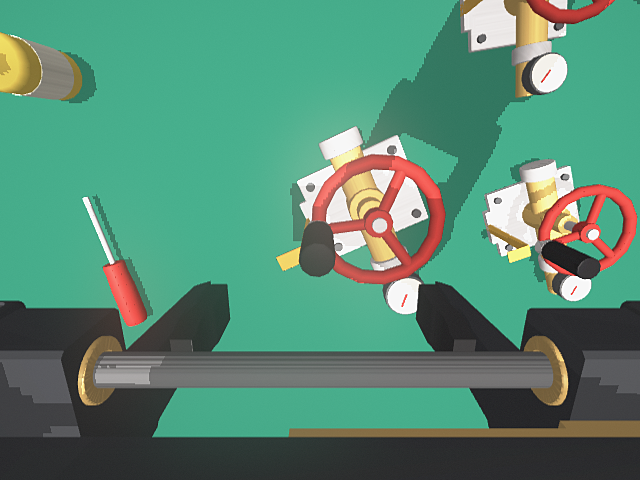

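The wrist view shows the large wheel's rim centred near (379,218) with its hub at (380,225). The handle's top is at about (318,261) and the yellow pointer at about (288,259).

```bash
python3 - <<'E'
from h import *
f=dict(np.load('pics/w1.npz'))
c=blobs(f,(172,140,70),(6,255,255),(295,140,460,290))[0]
P=np.array([ray(f,p[0],.115)[:2] for p in c]);
r0=cv2.minEnclosingCircle(P.astype(np.float32));A=np.array(r0[0])
d=np.linalg.norm(P-A,axis=1);Q=P[(d>.052)]
s=np.linalg.lstsq(np.c_[2*Q,np.ones(len(Q))],(Q**2).sum(1),rcond=None)[0];print('axle',r0,s[:2],np.sqrt(s[2]+s[:2]@s[:2]))
A=s[:2]
for c in blobs(f,(0,0,0),(180,255,70),(295,215,340,280))[:1]:
    x,y,w,h=cv2.boundingRect(c);print(x,y,w,h)
    for uv,z in (((x+w/2,y+h-17),.188),((x+w/2,y+h/2),.158)):
        p=ray(f,uv,z)[:2];print('handle',p,np.linalg.norm(p-A),np.degrees(np.arctan2(*(p-A)[::-1])))
for c in blobs(f,(18,100,90),(34,255,255),(270,235,312,280))[:2]:
    p=ray(f,c[:,0].mean(0),.114)[:2];print('ptr',cv2.contourArea(c),p,np.linalg.norm(p-A),np.degrees(np.arctan2(*(p-A)[::-1])))
E
```

```text
axle ((0.5645543932914734, -0.07075457274913788), 0.0560481920838356) [ 0.56462764 -0.07052242] 0.05486065701630497
ptr 314.0 [ 0.59705589 -0.14535448] 0.08155629954448979 -66.57064964425498
```

>>> step_arm(series=[[[0,2,27,0,0,0,1],[0,0,27,0,0,0,1],[0,0,27,0,0,0,1],[0,0,25,0,0,0,1],[0,0,0,0,0,0,1],[0,0,0,0,0,0,0],[0,0,0,0,0,0,0],[0,0,0,0,0,0,0]]])

```text
time_s: 3.15
tcp_pos: [0.5685, -0.1148, 0.1685]
eef_rot: [[-1.0, -0.006, 0.001], [-0.006, 1.0, -0.0], [-0.001, -0.001, -1.0]]
ft_force: [-1.5, 0.5, 0.2]
grip_width: 0.0602
gripper_force: 0.0
```

>>> step_arm(series=[[[0,0,0,0,0,0,0],[0,0,0,0,0,0,0],[0,0,0,0,0,0,0],[0,0,0,0,0,0,0],[0,0,0,0,0,0,0],[0,0,0,0,0,0,0],[0,0,0,0,0,0,0],[0,0,0,0,0,0,0]]])

```text
time_s: 4.15
tcp_pos: [0.569, -0.1202, 0.168]
eef_rot: [[-1.0, -0.003, 0.002], [-0.004, 1.0, -0.01], [-0.002, -0.01, -1.0]]
ft_force: [1.5, -26.1, -6.4]
grip_width: 0.0232
gripper_force: 30.0
```

Gripped. Next I print the rows for the clockwise circle, taking the commanded pose as about (0.5685, -0.1148).

```bash
cat > circ.py <<'E'
import numpy as np,sys
# start command x y (mm), axle x y, radius, list of angles
def rows(C,A,r,angs):
    C=np.array(C,float)
    for i,a in enumerate(angs):
        t=np.array(A)+r*np.array([np.cos(np.radians(a)),np.sin(np.radians(a))]);d=np.round(t-C,1);C=C+d
        print(i,'a',a,[float(-d[0]),float(d[1])],'C',C.round(1))
E
python3 -c "
from circ import *
rows((568.5,-0.1148e3),(564.3,-71.2),50,[-84.5,-84.5]+[-84.5-15*i for i in range(1,7)]+[-174.5-18*i for i in range(1,17)])"
```

```text
0 a -84.5 [-0.6, -6.2] C [ 569.1 -121. ]
1 a -84.5 [0.0, 0.0] C [ 569.1 -121. ]
2 a -99.5 [13.1, 0.5] C [ 556.  -120.5]
3 a -114.5 [12.4, 3.8] C [ 543.6 -116.7]
4 a -129.5 [11.1, 6.9] C [ 532.5 -109.8]
5 a -144.5 [8.9, 9.6] C [ 523.6 -100.2]
6 a -159.5 [6.1, 11.5] C [517.5 -88.7]
7 a -174.5 [3.0, 12.7] C [514.5 -76. ]
8 a -192.5 [-1.0, 15.6] C [515.5 -60.4]
9 a -210.5 [-5.7, 14.6] C [521.2 -45.8]
10 a -228.5 [-10.0, 12.0] C [531.2 -33.8]
11 a -246.5 [-13.2, 8.5] C [544.4 -25.3]
12 a -264.5 [-15.1, 3.9] C [559.5 -21.4]
13 a -282.5 [-15.6, -1.0] C [575.1 -22.4]
14 a -300.5 [-14.6, -5.7] C [589.7 -28.1]
15 a -318.5 [-12.0, -10.0] C [601.7 -38.1]
16 a -336.5 [-8.5, -13.2] C [610.2 -51.3]
17 a -354.5 [-3.9, -15.1] C [614.1 -66.4]
18 a -372.5 [1.0, -15.6] C [613.1 -82. ]
19 a -390.5 [5.7, -14.6] C [607.4 -96.6]
20 a -408.5 [10.0, -12.0] C [ 597.4 -108.6]
21 a -426.5 [13.2, -8.5] C [ 584.2 -117.1]
22 a -444.5 [15.1, -3.9] C [ 569.1 -121. ]
23 a -462.5 [15.6, 1.0] C [ 553.5 -120. ]
```

>>> step_arm(series=[[[-0.6,-6.2,0,0,0,0,0],[0,0,0,0,0,0,0],[13.1,0.5,0,0,0,0,0],[12.4,3.8,0,0,0,0,0],[11.1,6.9,0,0,0,0,0],[8.9,9.6,0,0,0,0,0],[0,0,0,0,0,0,0],[0,0,0,0,0,0,0]]])

```text
time_s: 5.15
tcp_pos: [0.521, -0.1008, 0.1678]
eef_rot: [[-1.0, -0.006, -0.006], [-0.006, 1.0, -0.001], [0.006, -0.001, -1.0]]
ft_force: [-13.2, -4.9, 7.0]
grip_width: 0.023
gripper_force: 30.0
```

```bash
python3 -c "
from circ import *
rows((523.6,-100.2),(562.3,-71.6),50.3,[-144.5-18*i for i in range(1,9)])"
```

```text
0 a -162.5 [9.3, 13.5] C [514.3 -86.7]
1 a -180.5 [2.3, 15.5] C [512.  -71.2]
2 a -198.5 [-2.6, 15.6] C [514.6 -55.6]
3 a -216.5 [-7.3, 13.9] C [521.9 -41.7]
4 a -234.5 [-11.2, 11.1] C [533.1 -30.6]
5 a -252.5 [-14.1, 7.0] C [547.2 -23.6]
6 a -270.5 [-15.5, 2.3] C [562.7 -21.3]
7 a -288.5 [-15.6, -2.6] C [578.3 -23.9]
```

>>> step_arm(series=[[[9.3,13.5,0,0,0,0,0],[2.3,15.5,0,0,0,0,0],[-2.6,15.6,0,0,0,0,0],[-7.3,13.9,0,0,0,0,0],[-11.2,11.1,0,0,0,0,0],[-14.1,7.0,0,0,0,0,0],[0,0,0,0,0,0,0],[0,0,0,0,0,0,0]]])

```text
time_s: 6.15
tcp_pos: [0.5471, -0.0233, 0.1678]
eef_rot: [[-1.0, -0.006, 0.001], [-0.006, 1.0, 0.001], [-0.001, 0.001, -1.0]]
ft_force: [3.9, 0.5, -0.2]
grip_width: 0.0231
gripper_force: 30.0
```

```bash
python3 -c "
from circ import *
rows((547.2,-23.6),(562.3,-71.6),50.3,[-252.5-18*i for i in range(1,8)]+[-378.5]+list(range(-388,-450,-5)))"
```

```text
0 a -270.5 [-15.5, 2.3] C [562.7 -21.3]
1 a -288.5 [-15.6, -2.6] C [578.3 -23.9]
2 a -306.5 [-13.9, -7.3] C [592.2 -31.2]
3 a -324.5 [-11.1, -11.2] C [603.3 -42.4]
4 a -342.5 [-7.0, -14.1] C [610.3 -56.5]
5 a -360.5 [-2.3, -15.5] C [612.6 -72. ]
6 a -378.5 [2.6, -15.6] C [610.  -87.6]
7 a -378.5 [-0.0, 0.0] C [610.  -87.6]
8 a -388 [3.3, -7.6] C [606.7 -95.2]
9 a -393 [2.2, -3.8] C [604.5 -99. ]
10 a -398 [2.6, -3.6] C [ 601.9 -102.6]
11 a -403 [2.8, -3.3] C [ 599.1 -105.9]
12 a -408 [3.1, -3.1] C [ 596. -109.]
13 a -413 [3.4, -2.8] C [ 592.6 -111.8]
14 a -418 [3.6, -2.5] C [ 589.  -114.3]
15 a -423 [3.9, -2.1] C [ 585.1 -116.4]
16 a -428 [4.0, -1.8] C [ 581.1 -118.2]
17 a -433 [4.1, -1.5] C [ 577.  -119.7]
18 a -438 [4.2, -1.1] C [ 572.8 -120.8]
19 a -443 [4.4, -0.7] C [ 568.4 -121.5]
20 a -448 [4.3, -0.4] C [ 564.1 -121.9]
```

>>> step_arm(series=[[[-15.5,2.3,0,0,0,0,0],[-15.6,-2.6,0,0,0,0,0],[-14.0,-7.1,0,0,0,0,0],[-11.3,-11.3,0,0,0,0,0],[-7.2,-13.9,0,0,0,0,0],[-2.5,-15.6,0,0,0,0,0],[0,0,0,0,0,0,0],[0,0,0,0,0,0,0]]])

```text
time_s: 7.15
tcp_pos: [0.6112, -0.0719, 0.1678]
eef_rot: [[-1.0, -0.005, -0.004], [-0.005, 1.0, 0.0], [0.004, 0.0, -1.0]]
ft_force: [-6.7, -2.2, 4.2]
grip_width: 0.0237
gripper_force: 30.0
```

```bash
python3 -c "
from circ import *
rows((613.3,-71.8),(561.8,-71.4),50,[-372,-384,-394,-404,-412,-412,-412,-412,-417,-422,-427,-432,-437,-442,-447])"
```

```text
0 a -372 [2.6, -10.0] C [610.7 -81.8]
1 a -384 [3.2, -9.9] C [607.5 -91.7]
2 a -394 [4.2, -7.7] C [603.3 -99.4]
3 a -404 [5.5, -6.7] C [ 597.8 -106.1]
4 a -412 [5.2, -4.7] C [ 592.6 -110.8]
5 a -412 [0.0, -0.0] C [ 592.6 -110.8]
6 a -412 [0.0, -0.0] C [ 592.6 -110.8]
7 a -412 [0.0, -0.0] C [ 592.6 -110.8]
8 a -417 [3.6, -2.5] C [ 589.  -113.3]
9 a -422 [3.7, -2.2] C [ 585.3 -115.5]
10 a -427 [4.0, -1.9] C [ 581.3 -117.4]
11 a -432 [4.0, -1.6] C [ 577.3 -119. ]
12 a -437 [4.3, -1.1] C [ 573.  -120.1]
13 a -442 [4.2, -0.8] C [ 568.8 -120.9]
14 a -447 [4.4, -0.4] C [ 564.4 -121.3]
```

>>> step_arm(series=[[[2.6,-10,0,0,0,0,0],[3.2,-9.9,0,0,0,0,0],[4.2,-7.7,0,0,0,0,0],[5.5,-6.7,0,0,0,0,0],[5.2,-4.7,0,0,0,0,0],[0,0,0,0,0,0,0],[0,0,0,0,0,0,0],[0,0,0,0,0,0,0]]])

```text
time_s: 8.15
tcp_pos: [0.5919, -0.1108, 0.1677]
eef_rot: [[-1.0, -0.006, -0.001], [-0.006, 1.0, -0.0], [0.001, -0.0, -1.0]]
ft_force: [-3.8, 3.2, 3.2]
grip_width: 0.0233
gripper_force: 30.0
```

>>> step_arm(series=[[[3.6,-2.5,0,0,0,0,0],[0,0,0,0,0,0,0],[3.7,-2.2,0,0,0,0,0],[0,0,0,0,0,0,0],[4,-1.9,0,0,0,0,0],[0,0,0,0,0,0,0],[0,0,0,0,0,0,0],[0,0,0,0,0,0,0]]])

```text
time_s: 9.15
tcp_pos: [0.582, -0.1169, 0.1678]
eef_rot: [[-1.0, -0.006, 0.002], [-0.006, 1.0, 0.001], [-0.002, 0.001, -1.0]]
ft_force: [4.0, 8.0, 1.4]
grip_width: 0.0232
gripper_force: 30.0
```

>>> step_arm(series=[[[2,-0.3,0,0,0,0,0],[0,0,0,0,0,0,0],[2,-0.3,0,0,0,0,0],[0,0,0,0,0,0,0],[0,0,0,0,0,0,0],[0,0,0,0,0,0,0],[0,0,0,0,0,0,0],[0,0,0,0,0,0,0]]])

```text
time_s: 10.15
tcp_pos: [0.5814, -0.1169, 0.1679]
eef_rot: [[-1.0, -0.007, 0.012], [-0.007, 1.0, 0.001], [-0.012, 0.001, -1.0]]
ft_force: [25.7, 10.7, -7.3]
grip_width: 0.0235
gripper_force: 30.0
```

The wheel is on the hard stop: 26 N resists and the TCP doesn't advance. The stop angle is -66.6°, which matches the pointer at -66°. Next is two turns counter-clockwise.

```bash
python3 -c "
from circ import *
rows((577.3,-118.0),(561.8,-71.4),49.8,[-66.6+18*i for i in range(0,42)])"
```

```text
0 a -66.6 [-4.3, 0.9] C [ 581.6 -117.1]
1 a -48.599999999999994 [-13.1, 8.3] C [ 594.7 -108.8]
2 a -30.599999999999994 [-10.0, 12.0] C [604.7 -96.8]
3 a -12.599999999999994 [-5.7, 14.5] C [610.4 -82.3]
4 a 5.400000000000006 [-1.0, 15.6] C [611.4 -66.7]
5 a 23.400000000000006 [3.9, 15.1] C [607.5 -51.6]
6 a 41.400000000000006 [8.3, 13.1] C [599.2 -38.5]
7 a 59.400000000000006 [12.0, 10.0] C [587.2 -28.5]
8 a 77.4 [14.5, 5.7] C [572.7 -22.8]
9 a 95.4 [15.6, 1.0] C [557.1 -21.8]
10 a 113.4 [15.1, -3.9] C [542.  -25.7]
11 a 131.4 [13.1, -8.3] C [528.9 -34. ]
12 a 149.4 [10.0, -12.0] C [518.9 -46. ]
13 a 167.4 [5.7, -14.5] C [513.2 -60.5]
14 a 185.4 [1.0, -15.6] C [512.2 -76.1]
15 a 203.4 [-3.9, -15.1] C [516.1 -91.2]
16 a 221.4 [-8.3, -13.1] C [ 524.4 -104.3]
17 a 239.4 [-12.0, -10.0] C [ 536.4 -114.3]
18 a 257.4 [-14.5, -5.7] C [ 550.9 -120. ]
19 a 275.4 [-15.6, -1.0] C [ 566.5 -121. ]
20 a 293.4 [-15.1, 3.9] C [ 581.6 -117.1]
21 a 311.4 [-13.1, 8.3] C [ 594.7 -108.8]
22 a 329.4 [-10.0, 12.0] C [604.7 -96.8]
23 a 347.4 [-5.7, 14.5] C [610.4 -82.3]
24 a 365.4 [-1.0, 15.6] C [611.4 -66.7]
25 a 383.4 [3.9, 15.1] C [607.5 -51.6]
26 a 401.4 [8.3, 13.1] C [599.2 -38.5]
27 a 419.4 [12.0, 10.0] C [587.2 -28.5]
28 a 437.4 [14.5, 5.7] C [572.7 -22.8]
29 a 455.4 [15.6, 1.0] C [557.1 -21.8]
30 a 473.4 [15.1, -3.9] C [542.  -25.7]
31 a 491.4 [13.1, -8.3] C [528.9 -34. ]
32 a 509.4 [10.0, -12.0] C [518.9 -46. ]
33 a 527.4 [5.7, -14.5] C [513.2 -60.5]
34 a 545.4 [1.0, -15.6] C [512.2 -76.1]
35 a 563.4 [-3.9, -15.1] C [516.1 -91.2]
36 a 581.4 [-8.3, -13.1] C [ 524.4 -104.3]
37 a 599.4 [-12.0, -10.0] C [ 536.4 -114.3]
38 a 617.4 [-14.5, -5.7] C [ 550.9 -120. ]
39 a 635.4 [-15.6, -1.0] C [ 566.5 -121. ]
40 a 653.4 [-15.1, 3.9] C [ 581.6 -117.1]
41 a 671.4 [-13.1, 8.3] C [ 594.7 -108.8]
```

>>> step_arm(series=[[[-4.3,0.9,0,0,0,0,0],[-13.1,8.3,0,0,0,0,0],[-10,12,0,0,0,0,0],[-5.7,14.5,0,0,0,0,0],[-1,15.6,0,0,0,0,0],[3.9,15.1,0,0,0,0,0],[0,0,0,0,0,0,0],[0,0,0,0,0,0,0]]])

```text
time_s: 11.15
tcp_pos: [0.6069, -0.0515, 0.1678]
eef_rot: [[-1.0, -0.006, 0.0], [-0.006, 1.0, 0.0], [-0.0, 0.0, -1.0]]
ft_force: [-1.6, 1.2, 2.2]
grip_width: 0.0232
gripper_force: 30.0
```

>>> step_arm(series=[[[8.3,13.1,0,0,0,0,0],[12,10,0,0,0,0,0],[14.5,5.7,0,0,0,0,0],[15.6,1,0,0,0,0,0],[15.1,-3.9,0,0,0,0,0],[13.1,-8.3,0,0,0,0,0],[0,0,0,0,0,0,0],[0,0,0,0,0,0,0]]])

```text
time_s: 12.15
tcp_pos: [0.5279, -0.034, 0.1678]
eef_rot: [[-1.0, -0.006, -0.001], [-0.006, 1.0, 0.0], [0.001, 0.0, -1.0]]
ft_force: [-4.6, 3.1, 3.8]
grip_width: 0.0233
gripper_force: 30.0
```

>>> step_arm(series=[[[10,-12,0,0,0,0,0],[5.7,-14.5,0,0,0,0,0],[1,-15.6,0,0,0,0,0],[-3.9,-15.1,0,0,0,0,0],[-8.3,-13.1,0,0,0,0,0],[-12,-10,0,0,0,0,0],[0,0,0,0,0,0,0],[0,0,0,0,0,0,0]]])

```text
time_s: 13.15
tcp_pos: [0.5364, -0.1148, 0.1678]
eef_rot: [[-1.0, -0.006, 0.0], [-0.006, 1.0, -0.001], [-0.0, -0.001, -1.0]]
ft_force: [0.1, -2.7, 1.5]
grip_width: 0.0232
gripper_force: 30.0
```

Tracking is excellent; I'm carrying on from 239.4°.

>>> step_arm(series=[[[-14.5,-5.7,0,0,0,0,0],[-15.6,-1,0,0,0,0,0],[-15.1,3.9,0,0,0,0,0],[-13.1,8.3,0,0,0,0,0],[-10,12,0,0,0,0,0],[-5.7,14.5,0,0,0,0,0],[0,0,0,0,0,0,0],[0,0,0,0,0,0,0]]])

```text
time_s: 14.15
tcp_pos: [0.6099, -0.0819, 0.1678]
eef_rot: [[-1.0, -0.006, 0.0], [-0.006, 1.0, 0.0], [-0.0, 0.0, -1.0]]
ft_force: [0.2, 0.5, 2.8]
grip_width: 0.0233
gripper_force: 30.0
```

>>> step_arm(series=[[[-1,15.6,0,0,0,0,0],[3.9,15.1,0,0,0,0,0],[8.3,13.1,0,0,0,0,0],[12,10,0,0,0,0,0],[14.5,5.7,0,0,0,0,0],[15.6,1,0,0,0,0,0],[0,0,0,0,0,0,0],[0,0,0,0,0,0,0]]])

```text
time_s: 15.15
tcp_pos: [0.5563, -0.0216, 0.1678]
eef_rot: [[-1.0, -0.006, -0.0], [-0.006, 1.0, 0.001], [0.0, 0.001, -1.0]]
ft_force: [-0.8, 3.4, 1.8]
grip_width: 0.0229
gripper_force: 30.0
```

>>> step_arm(series=[[[15.1,-3.9,0,0,0,0,0],[13.1,-8.3,0,0,0,0,0],[10,-12,0,0,0,0,0],[5.7,-14.5,0,0,0,0,0],[1,-15.6,0,0,0,0,0],[-3.9,-15.1,0,0,0,0,0],[0,0,0,0,0,0,0],[0,0,0,0,0,0,0]]])

```text
time_s: 16.15
tcp_pos: [0.5154, -0.0917, 0.1678]
eef_rot: [[-1.0, -0.006, -0.001], [-0.006, 1.0, -0.001], [0.001, -0.001, -1.0]]
ft_force: [-4.2, -2.0, 4.0]
grip_width: 0.0234
gripper_force: 30.0
```

>>> step_arm(series=[[[-8.3,-13.1,0,0,0,0,0],[-12,-10,0,0,0,0,0],[-14.5,-5.7,0,0,0,0,0],[-8,-1,0,0,0,0,0],[-7.6,0,0,0,0,0,0],[-7.6,1.6,0,0,0,0,0],[0,0,0,0,0,0,0],[0,0,0,0,0,0,0]]])

```text
time_s: 17.15
tcp_pos: [0.5742, -0.1195, 0.1678]
eef_rot: [[-1.0, -0.006, 0.001], [-0.006, 1.0, -0.001], [-0.001, -0.001, -1.0]]
ft_force: [-0.1, -4.0, 1.8]
grip_width: 0.0234
gripper_force: 30.0
```

>>> step_arm(series=[[[-4,1.1,0,0,0,0,0],[-3.7,1.3,0,0,0,0,0],[0,0,0,0,0,0,0],[0,0,0,0,0,0,0],[0,0,0,0,0,0,0],[0,0,0,0,0,0,0],[0,0,0,0,0,0,0],[0,0,0,0,0,0,0]]])

```text
time_s: 18.15
tcp_pos: [0.5814, -0.117, 0.1678]
eef_rot: [[-1.0, -0.006, -0.0], [-0.006, 1.0, -0.0], [0.0, -0.0, -1.0]]
ft_force: [-2.9, -3.6, 3.7]
grip_width: 0.0236
gripper_force: 30.0
```

```bash
python3 - <<'E'
from rig import read_state, imaging
import cv2
s=read_state();print(s['tcp_pos'],s['ft_force'],s['gripper_force'])
f=imaging.grab_frame('wrist');cv2.imwrite('pics/w2.png',f['frame'])
f=imaging.grab_frame('side');cv2.imwrite('pics/s2.png',f['frame'])
E
```

```text
[ 0.58139975 -0.11698712  0.16777507] [-2.94316081 -3.58243307  3.73503407] 29.999931156635284
```

View pics/w2.png

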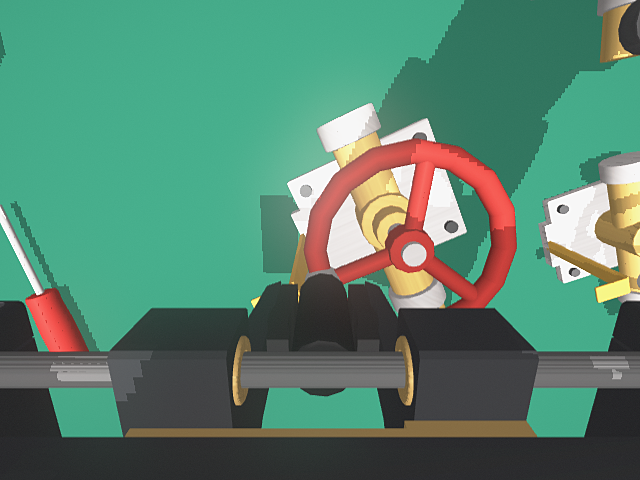

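View pics/s2.png

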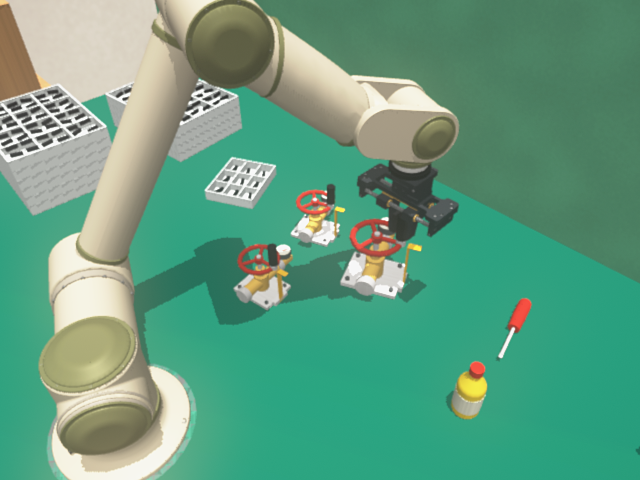

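The handle is held at the pointer, and the tray, bottle and screwdriver haven't moved. I'll make one tiny nudge against the spring, then hand in.

>>> step_arm(series=[[[-0.5,0.2,0,0,0,0,0],[0,0,0,0,0,0,0],[0,0,0,0,0,0,0],[0,0,0,0,0,0,0],[0,0,0,0,0,0,0],[0,0,0,0,0,0,0],[0,0,0,0,0,0,0],[0,0,0,0,0,0,0]]])

```text
time_s: 19.25
tcp_pos: [0.5819, -0.1168, 0.1678]
eef_rot: [[-1.0, -0.006, -0.0], [-0.006, 1.0, -0.0], [0.0, -0.0, -1.0]]
ft_force: [-3.9, -3.8, 4.0]
grip_width: 0.0232
gripper_force: 30.0
```

```bash
python3 - <<'E'
from rig import read_state, arm
s=read_state();print(s['tcp_pos'],s['ft_force'],s['gripper_force']);print(arm.job_done())
E
```

```text
[ 0.58186701 -0.1167826   0.1677717 ] [-3.85557998 -3.82197996  3.9501335 ] 29.999978374689817
the job is handed in; nothing more can be done
None
```

I closed the large valve to its hard stop, backed it off two full turns counter-clockwise, and handed the job in at about 19 s with the gripper still holding the handle at the yellow pointer, within about 0.5 mm of its position at the stop.

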